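# Feed the balls into the lidded basket with its lever

### The job

Press the yellow pad of the basket's lever down so that the lid lifts wide open, and keep it pressed until both white balls have rolled out of the chute into the basket. Then, with the pad still under your fingers, let the lid down slowly, over about three seconds or more, until it is shut without slamming. Do not touch the lid or the balls yourself, and leave the coaster and the two wooden bails where they lie.

Things in the scene. Friction and masses are not known exactly. Their poses are not given: they have to be found in the camera images.
- basket: green slatted ball basket, 200 x 200 mm, lid top 167 mm up, fixed to the red shelf; place and yaw vary. Origin: centre of the underside. Lever pad in front (-x), lid hinge at the back (+x), lever along the -y side, chute on the +y side (x -82 to 2 mm, out to y 274 mm, under 145 mm high). Inner walls 94 mm from the centre, inner floor 6 mm up.
- lever_pad (a point): yellow ribbed pad facing up at the front end of the white lever, 60 mm (x) by 80 mm (y), 10 mm thick. The point is the centre of its upper face, 165 mm above the shelf at rest. Pressed straight down it travels 50 mm to its stop (arc of 180 mm radius, sideways drift under 4 mm, tilt 8 degrees front-up to 8 front-down). The lid's weight pushes it back up with about 3 to 7 N.
- lever: the white rocker lever with its yellow pad; origin: on the pivot, 117 mm out on the basket's -y side and 135 mm above the shelf; x and y axes as the basket's at rest
- lever_angle (a joint): lever angle, rad: 0 at rest (pad up, lid shut), 0.28 at the lower stop; pivot 179 mm behind the pad. The linked lid always stands at 3.4 times this angle: 0 shut, 0.95 rad at the stop; above 0.8 is wide open. Let go, the lid falls shut and slams. A return faster than 0.44 rad/s is a slam: keep the pad's rise under 50 mm/s.
- lid: dark green lattice lid, 204 x 200 x 7 mm, hinged along the basket's back rim; its front edge rises to 330 mm when open. A gate flap on its +y edge holds the balls back in the chute while shut. Origin: middle of its underside, 160 mm above the shelf when shut; the hinge is 100 mm along its own +x. The hand may not touch it.
- ball1_center (a point): centre of the lower white ball, 64 mm in diameter, in the chute against the lid's gate flap; it rolls into the basket by itself within about three seconds once the lid is wide open
- ball2_center (a point): centre of the upper white ball, 64 mm in diameter, waiting behind the first in the chute; it follows by itself
- coaster: blue round ceramic coaster, 100 mm across, 10 mm thick, loose on the shelf; origin: centre of its underside; leave it alone
- bail_a: turned wooden bail, 112 mm long (its x), 18 mm thick, loose on the shelf; origin: centre of its underside; leave it alone
- bail_b: second such wooden bail, same size and origin; leave it alone
Mind the look-alikes: they are no part of the job. What is shaped like the part that bears ball2_center but orange or red is not meant. What is shaped like the part that bears ball1_center but black is not meant.

How it is judged:
On the way, in this order (a step that is already met when the one before it is completed fails the run):
1. the fingers hold the pad down, the lid is wide open and both balls have rolled into the basket (angle between lid's own z axis and vertical above 0.8 rad and contact force between the fingers and lever above 0.5 N and x of ball1_center in the frame of basket between -0.085 and 0.085 m and y of ball1_center in the frame of basket between -0.085 and 0.085 m and z of each of ball1_center, ball2_center in the frame of basket below 0.08 m and x of ball2_center in the frame of basket between -0.085 and 0.085 m and y of ball2_center in the frame of basket between -0.085 and 0.085 m), for 0.2 s.
2. the lid is shut again, lowered under the fingers (angle between lid's own z axis and vertical below 0.04 rad), for 0.2 s.
At the end, for the whole second after the job is handed in: The lid is shut (under 0.04 rad) and the lever back up (under 0.015 rad), both balls lie inside the basket (centres within 85 mm of its middle along x and y and under 80 mm high), the coaster and bails are within 15 mm of where they were (angle between lid's own z axis and vertical below 0.04 rad and value of joint lever_angle below 0.015 rad and x of ball1_center in the frame of basket between -0.085 and 0.085 m and y of ball1_center in the frame of basket between -0.085 and 0.085 m and z of each of ball1_center, ball2_center in the frame of basket below 0.08 m and x of ball2_center in the frame of basket between -0.085 and 0.085 m and y of ball2_center in the frame of basket between -0.085 and 0.085 m and distance of each of coaster, bail_a, bail_b from where it was at the start of the episode below 0.015 m); the robot touches nothing.
It fails at once if the lid slams or falls (faster than 1.5 rad/s downward: the lever, geared 1 to 3.4, returns faster than 0.44 rad/s) (velocity of joint lever_angle below -0.44 rad/s).
It fails at once if the hand touches the lid (contact force between any of the fingers, the arm and lid above 0.5 N).
It fails at once if a ball is touched by the hand, or lifted (contact force between any of the fingers, the arm and ball1 above 0.5 N or contact force between any of the fingers, the arm and ball2 above 0.5 N or height (world z) of any of ball1_center, ball2_center above 0.2 m).
It fails at once if the coaster or a bail is moved or lifted more than 15 mm (distance of any of coaster, bail_a, bail_b from where it was at the start of the episode above 0.015 m).
It also fails if it takes over 38 s, if anything falls off the work surface, if the arm or the gripper's body presses on something with over 40 N, if the wrist force passes 120 N, or if a joint passes its speed limit or range.

### The arm

A 6-joint arm with a two-finger parallel gripper is mounted at the origin on the work surface. World frame = base frame: x ahead of the robot, y to its left, z up, the work surface at z = 0. Lengths are in m, angles in rad, forces in N, time in s.
With the tool pointing down it reaches from about 0.275 to 0.725 m from the base axis. Payload 15.9 kg.
Tool frame: the origin (TCP) lies at the very end of the fingers, on their centre line; the grasp point (between the pads) lies 19 mm behind it (r.grasp_offset is the distance from the TCP to the grasp point, in m); z points along the fingers, y is the line along which they close (so a half turn about z gives the same grasp; the last joint's range is limited). The gripper opens to 85 mm and grips with 20 to 120 N. Pads are 22 mm wide; open, the fingers measure 114 mm over their backs; the gripper's body (76 mm by 85 mm) begins 54 mm behind the grasp point. The pads swing forward as they close: fully open they stand 13 mm farther back than shut.
Start: joints at [1.327, 0.213, -0.034, 1.323, 0, 1.571], TCP at [0.121, 0.485, 0.231] pointing down, gripper open.
Joint ranges: [-2.98, 2.98], [-0.74, 1.72], [-1.14, 1.35], [-2.1, 2.04], [-1.57, 1.44], [-3.14, 3.14]. Speed limits (rad/s): [1.89, 1.89, 2.39, 2.57, 3.14, 3.14].

### API

Orientations are given as [roll, pitch, yaw] about the fixed x, y, z axes, in that order (R = Rz(yaw) Ry(pitch) Rx(roll)).
In Python, from cell import r, optics, ticket gives the robot as it stands.
- The arm moves only by the shell command python3 -m crank 'ROWS' [OPENING]. ROWS is JSON, one flat list of numbers, 6 for each row, row after row: the shift along the world's x, y, z in units of 100 mm (1.0 is 100 mm), then the turn, a rotation vector about the world's x, y, z in units of 30 degrees (1.0 is 30 degrees). A call has exactly 5 rows; each row shifts and turns the commanded pose from where the row before left it; what a row does not reach is not made up. A row lasts 1/12 s, in which the tool goes at most 41.7 mm and 7.16 degrees, less where a joint would pass 70% of its speed; a pose out of reach is approached as far as the arm can. A call with a number of a shift or a turn outside -1 to 1 is refused whole. A call with a gripper value outside its range is refused whole. OPENING is the closure, from 0 (fully open) to 1 (shut), set as the call begins (- or left out, the last holds). The fingers move at their own pace and stop on an object; the grip force is fixed at half the most. Time passes only in rows, so rows that do not move let the fingers close, or fill a call up. It gives the time, the measured TCP pose, the force, the opening and the grip force at its end, in the units of the state.
- r.get_obs(): the state, without advancing time (a new reading comes with each control period).
- optics.snapshot(name): name is "scene" or "top" or "wrist"; returns a dict with "img" (400x640x3 uint8, red, green, blue), "mtx" (3x3 intrinsics, pixels), "origin" and "attitude" of the camera in the world. Camera axes: x right, y down, z forward; pixel columns grow to the right and rows downward; lengths in m; the calibration is good to about 2 mm. A picture is of the moment at which its call begins. There is no depth.
- ticket.job_done(): hands the job in; it is judged then, once.
The state is a dict: "time": time; "joint_pos": joint angles; "qvel": joint speeds; "tau": joint torques, N m; "position": TCP position; "tool_rot": TCP orientation; "wrist_force": force on the tool from outside, world axes, zero at the start; "wrist_torque": the same for the moment, N m; "gripper_width": finger opening in m; "grasp_force": force on a finger pad.
Only numpy, scipy, OpenCV 4.12 (cv2) and the standard library are available. Lean on these libraries where they do the work, as an engineer would, in place of code of your own. Each camera call takes 0.05 s, during which the arm holds its last target. There are 200 camera calls.

## Working session

There is one attempt and no reset: what is moved stays moved. The work goes in short steps, Python scripts to look and compute and a shell command to move; the robot and the scene stay as the last step left them, time stands still between calls to the robot, and variables do not carry over. Pictures are saved under pics/ and viewed, at most 10 in all, crops included, and the job is handed in when it is done.

```bash
mkdir -p pics; ls
python3 - <<'E'
from cell import r,optics
import cv2,json
for n in("scene","top"):
    s=optics.snapshot(n); cv2.imwrite(f"pics/{n}0.png",s["img"][:,:,::-1]); print(n,s["mtx"],s["origin"],s["attitude"])
o=r.get_obs();print(o)
E
```

```text
pics
scene [[517.49121787   0.         320.23620597]
 [  0.         517.49121787 199.20945944]
 [  0.           0.           1.        ]] [ 1.20071546 -0.47194761  0.83516016] [-2.30075649 -0.0179717   0.83920794]
top [[375.64626567   0.         316.19261938]
 [  0.         375.64626567 203.38964984]
 [  0.           0.           1.        ]] [0.48100546 0.09600214 1.02056454] [-3.04081337 -0.01216918 -1.58156056]
{'time': 0.1, 'joint_pos': array([ 1.32698960e+00,  2.13336457e-01, -3.49470258e-02,  1.32352763e+00,
        4.75775833e-06,  1.57079685e+00]), 'qvel': array([-1.20505384e-03,  6.14283351e-05,  3.11495816e-03,  1.35170282e-03,
       -4.83891219e-04,  4.74163867e-04]), 'tau': array([ 1.56809815e-04, -6.87255478e+01,  4.87803769e+01,  1.24669311e-02,
       -1.22621503e-05,  9.77519079e-07]), 'position': array([0.12062557, 0.48492303, 0.23087049]), 'tool_rot': array([-3.14057786e+00, -4.75722248e-06,  2.89778539e+00]), 'wrist_force': array([ 0.13909291, -0.01940057, -0.79078274]), 'wrist_torque': array([ 0.06207614, -0.02094161, -0.02951354]), 'grasp_force': 0.0, 'gripper_width': 0.0854880775725971}
```

View pics/top0.png

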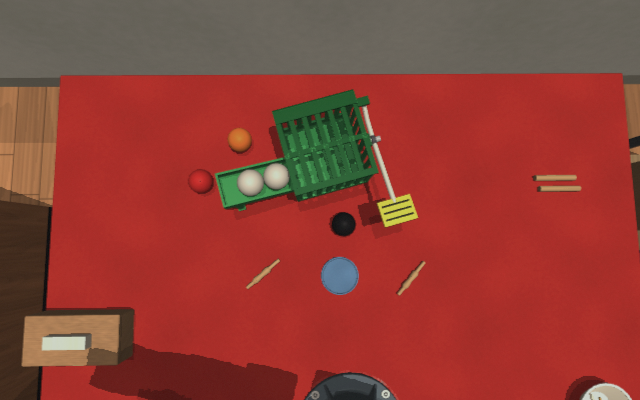

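View pics/scene0.png

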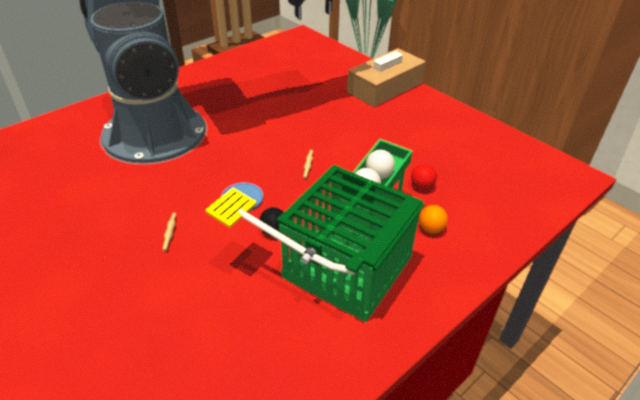

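The top picture shows the yellow pad at about (397,210). The white balls in the chute are at (276,176), the lower one, and (250,182). The look-alikes are the black ball at (343,224), orange at (239,140) and red at (200,181). The white pair sits in the chute, so those are the ones meant, and I will touch no ball. The coaster is at (340,276) and the bails at (263,274) and (411,278). In the scene view the pad centre is at about (232,207).

```bash
cat > h.py <<'E'
import numpy as np,cv2
from scipy.spatial.transform import Rotation as R
from cell import r,optics
def ray(s,p):
    v=np.linalg.inv(s["mtx"])@[p[0],p[1],1]; return np.array(s["origin"]),R.from_euler('xyz',s["attitude"]).apply(v)
def atz(s,p,z):
    o,d=ray(s,p); return o+d*(z-o[2])/d[2]
E
python3 - <<'E'
from h import *
t=optics.snapshot("top");s=optics.snapshot("scene");w=optics.snapshot("wrist")
y=cv2.inRange(cv2.cvtColor(t["img"],cv2.COLOR_RGB2HSV),(22,120,120),(35,255,255))
n,l,st,c=cv2.connectedComponentsWithStats(cv2.morphologyEx(y,cv2.MORPH_CLOSE,np.ones((5,5))));k=1+st[1:,4].argmax()
print(st[k],c[k],cv2.minAreaRect(np.argwhere(l==k)[:,::-1].astype(np.float32)))
for z in(.15,.165,.18):print(z,atz(t,c[k],z),atz(s,(232,207),z))
for p in[(377,203),(410,195),(417,217),(384,226)]:print(atz(t,p,.165))
print("lever",atz(t,(391,193),.15)-atz(t,(377,145),.15))
print("black",atz(t,(343,224),.032),"coaster",atz(t,(340,276),.005),"lidcorner",atz(t,(295,198),.165),atz(t,(376,175),.165))
a=t["img"][70:300,190:450];b=s["img"][120:320,170:450]
cv2.imwrite("pics/c1.png",cv2.resize(a[...,::-1],None,fx=2.5,fy=2.5,interpolation=cv2.INTER_CUBIC))
E
```

```text
[377 194  41  33 870] [396.99770115 210.2183908 ] ((397.01885986328125, 210.06602478027344), (25.411705017089844, 35.164302825927734), 74.05460357666016)
0.15 [ 0.55112938 -0.10375782  0.15      ] [ 0.54394648 -0.09633688  0.15      ]
0.165 [ 0.54992113 -0.10031592  0.165     ] [ 0.55832492 -0.10456001  0.165     ]
0.18 [ 0.54871288 -0.09687401  0.18      ] [ 0.57270336 -0.11278314  0.18      ]
[ 0.56697944 -0.05485553  0.165     ]
[ 0.58475947 -0.13146232  0.165     ]
[ 0.53390732 -0.14570734  0.165     ]
[ 0.51411341 -0.06942337  0.165     ]
lever [-0.11501027 -0.02974362  0.        ]
black [0.52563063 0.01289881 0.032     ] coaster [0.38830482 0.02112719 0.005     ] lidcorner [0.58028452 0.13308179 0.165     ] [ 0.63204742 -0.05430134  0.165     ]
```

View pics/c1.png

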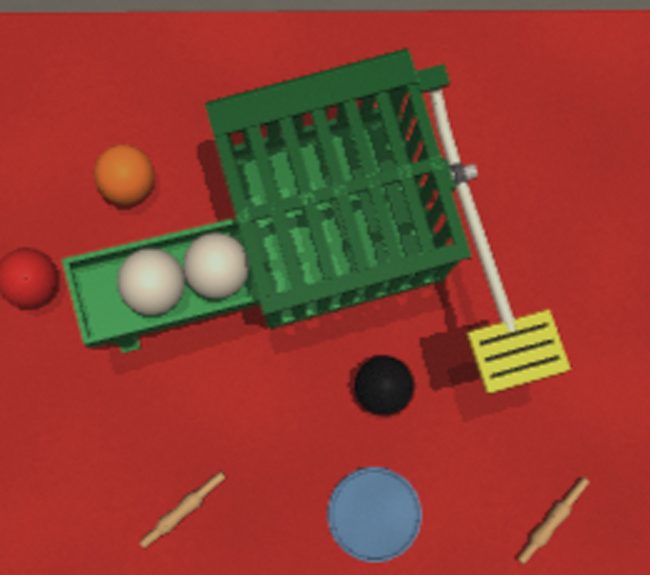

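The crop confirms this. The pad centre is at about (0.550, -0.101, 0.165), the basket yaw is about 14.5°, and a straight path at z 0.23 is clear. I'll close the fingers and move above the pad.

```bash
python3 -m crank '[0.215,-0.293,0,0,0,-0.1, 0.215,-0.293,0,0,0,-0.1, 0.215,-0.293,0,0,0,-0.1, 0.215,-0.293,0,0,0,-0.1, 0.215,-0.293,0,0,0,-0.1]' 1
python3 -m crank '[0.215,-0.293,0,0,0,-0.1, 0.215,-0.293,0,0,0,-0.1, 0.215,-0.293,0,0,0,-0.1, 0.215,-0.293,0,0,0,-0.1, 0.215,-0.293,0,0,0,-0.1]'
python3 -m crank '[0.215,-0.293,0,0,0,-0.1, 0.215,-0.293,0,0,0,-0.1, 0.215,-0.293,0,0,0,-0.1, 0.215,-0.293,0,0,0,-0.1, 0.215,-0.293,0,0,0,-0.1]'
```

```text
time: 0.67
position: [0.2287, 0.3372, 0.2312]
tool_rot: [3.142, 0.0, 2.634]
wrist_force: [1.7, -0.1, 0.1]
gripper_width: 0.0256
grasp_force: 0.0
time: 1.08
position: [0.3363, 0.1905, 0.2314]
tool_rot: [3.141, 0.0, 2.372]
wrist_force: [0.8, 0.5, 0.4]
gripper_width: 0.0002
grasp_force: 0.0
time: 1.5
position: [0.4439, 0.0438, 0.2314]
tool_rot: [3.141, 0.0, 2.109]
wrist_force: [0.6, 0.8, 0.1]
gripper_width: 0.0004
grasp_force: 0.0
```

Tracking is good. Next is the last leg, then down to about 20 mm above the pad and a look.

```bash
python3 -m crank '[0.212,-0.29,0,0,0,-0.1, 0.212,-0.29,0,0,0,-0.1, 0.212,-0.29,0,0,0,-0.1, 0.212,-0.29,0,0,0,-0.1, 0.212,-0.29,0,0,0,-0.1]'
python3 -m crank '[0,0,-0.15,0,0,0, 0,0,-0.15,0,0,0, 0,0,-0.1,0,0,0, 0,0,-0.05,0,0,0, 0,0,0,0,0,0]'
python3 - <<'E'
from h import *
s=optics.snapshot("scene");w=optics.snapshot("wrist")
cv2.imwrite("pics/c2.png",np.hstack([cv2.resize(s["img"][130:330,120:320],(400,400)),w["img"][:,120:520]])[...,::-1])
E
```

```text
time: 1.92
position: [0.5499, -0.1011, 0.2312]
tool_rot: [-3.142, -0.0, 1.848]
wrist_force: [0.2, 1.2, 0.4]
gripper_width: -0.0003
grasp_force: 0.0
time: 2.33
position: [0.5485, -0.0989, 0.1854]
tool_rot: [-3.14, -0.001, 1.851]
wrist_force: [0.1, 0.9, -0.2]
gripper_width: 0.0001
grasp_force: 0.0
```

View pics/c2.png

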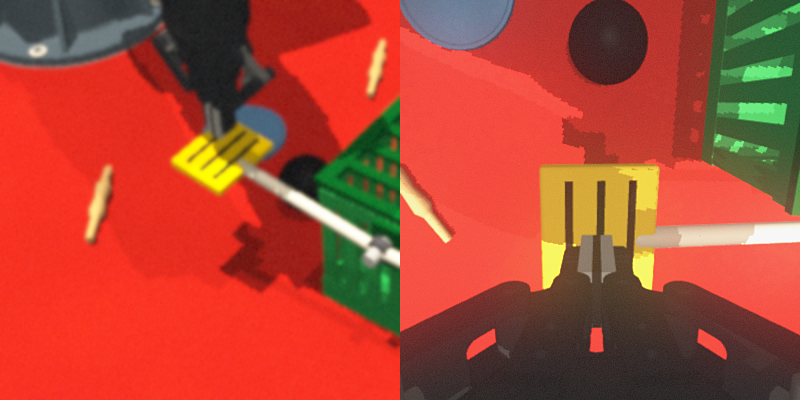

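The fingertips are centred over the pad, in the wrist view at about (597,240) in the picture. Pressing now.

```bash
python3 -m crank '[0,0,-0.05,0,0,0, 0,0,-0.05,0,0,0, 0,0,-0.05,0,0,0, 0,0,-0.04,0,0,0, 0,0,-0.03,0,0,0]'
python3 -m crank '[0,0,-0.04,0,0,0, 0,0,-0.04,0,0,0, 0,0,-0.04,0,0,0, 0,0,-0.04,0,0,0, 0,0,-0.04,0,0,0]'
python3 -m crank '[0,0,-0.04,0,0,0, 0,0,-0.04,0,0,0, 0,0,-0.04,0,0,0, 0,0,-0.02,0,0,0, 0,0,-0.02,0,0,0]'
```

```text
time: 2.85
position: [0.549, -0.0993, 0.1638]
tool_rot: [-3.141, -0.0, 1.851]
wrist_force: [-1.9, 0.9, 3.0]
gripper_width: 0.0001
grasp_force: 1.6
time: 3.27
position: [0.5491, -0.0993, 0.1439]
tool_rot: [-3.141, 0.0, 1.851]
wrist_force: [-2.0, -1.2, 2.6]
gripper_width: 0.0002
grasp_force: 1.4
time: 3.68
position: [0.5492, -0.0993, 0.128]
tool_rot: [3.142, -0.0, 1.851]
wrist_force: [-1.6, -1.0, 2.0]
gripper_width: -0.0
grasp_force: 1.2
```

```bash
python3 -m crank '[0,0,-0.03,0,0,0, 0,0,-0.03,0,0,0, 0,0,-0.02,0,0,0, 0,0,-0.02,0,0,0, 0,0,-0.01,0,0,0]'
for i in 1 2 3 4 5 6 7; do python3 -m crank '[0,0,0,0,0,0,0,0,0,0,0,0,0,0,0,0,0,0,0,0,0,0,0,0,0,0,0,0,0,0]' | grep -E 'time|pos|wrist'; done
python3 - <<'E'
from h import *
s=optics.snapshot("scene");t=optics.snapshot("top")
cv2.imwrite("pics/c3.png",np.hstack([cv2.resize(s["img"][80:330,220:470],(400,400)),cv2.resize(t["img"][60:260,180:380],(400,400))])[...,::-1])
E
```

```text
time: 4.1
position: [0.5493, -0.0992, 0.1171]
tool_rot: [3.141, -0.0, 1.851]
wrist_force: [1.3, -0.0, 2.5]
gripper_width: -0.0
grasp_force: 1.0
time: 4.52
position: [0.5492, -0.0993, 0.1174]
wrist_force: [0.1, -0.2, 2.1]
time: 4.93
position: [0.5492, -0.0993, 0.1173]
wrist_force: [0.9, 0.2, 1.6]
time: 5.35
position: [0.5492, -0.0993, 0.1173]
wrist_force: [0.4, 0.7, 1.3]
time: 5.77
position: [0.5492, -0.0993, 0.1173]
wrist_force: [0.2, 0.6, 2.1]
time: 6.18
position: [0.5492, -0.0993, 0.1173]
wrist_force: [0.0, -0.5, 2.5]
time: 6.6
position: [0.5492, -0.0993, 0.1173]
wrist_force: [0.3, 1.3, 0.9]
time: 7.02
position: [0.5492, -0.0993, 0.1173]
wrist_force: [1.2, 0.8, 2.8]
```

View pics/c3.png

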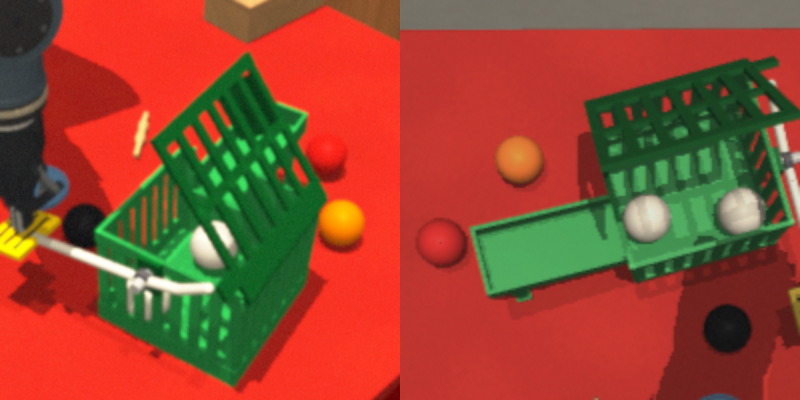

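Both white balls have left the chute and lie in the basket, at about (648,218) and (740,210) in the right half, and the lid is wide open. I'll compute where they are and check that they've stopped.

Run:
```python
from h import *
t=optics.snapshot("top")
pad=np.array([.550,-.101]);a=np.radians(14.5);X=np.array([np.cos(a),np.sin(a)]);Y=np.array([-X[1],X[0]])
c=np.array([.632,-.054])+.102*X+.1*Y
hsv=cv2.cvtColor(t["img"],cv2.COLOR_RGB2HSV);m=cv2.inRange(hsv,(0,0,110),(40,70,255));m[:150]=0;m[200:]=0
n,l,st,ce=cv2.connectedComponentsWithStats(cv2.morphologyEx(m,cv2.MORPH_OPEN,np.ones((5,5))))
for k in range(1,n):
  print(st[k],ce[k])
  for z in(.038,.10):
    d=atz(t,ce[k],z)[:2]-c;print(z,d@X,d@Y)
```

```text
[340 154  21  22 374] [349.93582888 164.98930481]
0.038 -0.04201844668706023 -0.06787059210034618
0.1 -0.05265770646509986 -0.058348723004588286
[292 158  23  22 417] [303.1558753  168.41726619]
0.038 -0.01880910652138245 0.05465682631967068
0.1 -0.030912879863621512 0.05644719314170951
```

Both balls rest on the floor inside the limits. I'll lower the lid slowly, raising the fingers at 12 mm/s.

```bash
for i in 1 2 3 4 5 6 7 8 9; do python3 -m crank '[0,0,0.01,0,0,0,0,0,0.01,0,0,0,0,0,0.01,0,0,0,0,0,0.01,0,0,0,0,0,0.01,0,0,0]' | grep -E 'time|pos|wrist|grasp'; done
```

```text
time: 7.58
position: [0.549, -0.0993, 0.1224]
wrist_force: [-1.5, 0.6, 2.0]
grasp_force: 0.9
time: 8.0
position: [0.5492, -0.0993, 0.1274]
wrist_force: [-2.1, 0.1, 1.5]
grasp_force: 1.0
time: 8.42
position: [0.5492, -0.0993, 0.1324]
wrist_force: [-2.2, -0.1, 2.7]
grasp_force: 1.1
time: 8.83
position: [0.5492, -0.0993, 0.1374]
wrist_force: [-2.4, -0.6, 2.5]
grasp_force: 1.2
time: 9.25
position: [0.5493, -0.0993, 0.1424]
wrist_force: [0.0, 0.3, 2.8]
grasp_force: 1.2
time: 9.67
position: [0.5494, -0.0992, 0.1475]
wrist_force: [1.9, 0.4, 2.4]
grasp_force: 1.2
time: 10.08
position: [0.5492, -0.0993, 0.1524]
wrist_force: [1.6, 0.7, 1.9]
grasp_force: 1.3
time: 10.5
position: [0.5492, -0.0993, 0.1574]
wrist_force: [1.1, 0.8, 2.2]
grasp_force: 1.3
time: 10.92
position: [0.5492, -0.0993, 0.1624]
wrist_force: [1.9, -0.3, 2.1]
grasp_force: 1.3
```

```bash
for i in 1 2; do python3 -m crank '[0,0,0.01,0,0,0,0,0,0.01,0,0,0,0,0,0.01,0,0,0,0,0,0.01,0,0,0,0,0,0.01,0,0,0]' | grep -E 'time|pos|wrist|grasp'; done
python3 -m crank '[0,0,0.1,0,0,0,0,0,0.1,0,0,0,0,0,0.1,0,0,0,0,0,0.1,0,0,0,0,0,0.1,0,0,0]' | grep -E 'time|pos|wrist|grasp'
python3 -m crank '[0,0,0,0,0,0,0,0,0,0,0,0,0,0,0,0,0,0,0,0,0,0,0,0,0,0,0,0,0,0]' | grep -E 'time|pos|wrist|grasp'
python3 - <<'E'
from h import *
s=optics.snapshot("scene");t=optics.snapshot("top")
cv2.imwrite("pics/c4.png",np.hstack([cv2.resize(s["img"][120:320,180:440],(400,308)),cv2.resize(t["img"][60:260,190:450],(400,308))])[...,::-1])
E
```

```text
time: 11.33
position: [0.5488, -0.0993, 0.1671]
wrist_force: [-0.1, -0.2, 0.9]
grasp_force: 0.0
time: 11.75
position: [0.5491, -0.0993, 0.1724]
wrist_force: [-0.4, 0.5, -0.6]
grasp_force: 0.0
time: 12.17
position: [0.5494, -0.0993, 0.2238]
wrist_force: [0.5, -0.5, 0.2]
grasp_force: 0.0
time: 12.58
position: [0.5489, -0.0992, 0.2218]
wrist_force: [-0.4, -0.4, 0.5]
grasp_force: 0.0
```

View pics/c4.png

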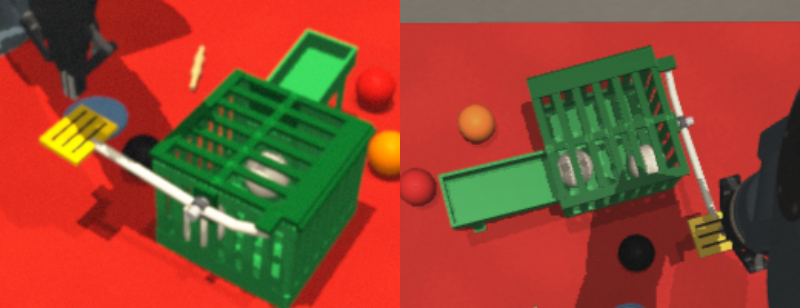

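The lid is shut, both white balls are inside at (575,168) and (643,160), the pad is back up, and the hand is clear of it.

```bash
python3 -c "
from cell import ticket
print(ticket.job_done())"
```

```text
the job is handed in; nothing more can be done
None
```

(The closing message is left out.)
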